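Put the leaf tile on show and shut the sample box

TASK

Slide the tall round-topped tile up out of its slot in the wooden sample box and stand it upright on the ledge of the small display stand, square and about central, leaning back against the stand's board. Then lower the box's lid gently until it is fully shut. Do not drop the tile, and leave the other tiles in their slots and everything else on the table where it is.

Things in the scene. Friction and masses are not known exactly. Their poses are not given: they have to be found in the camera images.
- leaf_tile_center (a point): Centre (half-way up) of the tile to take out: fired buff clay, 70 mm wide, 105 tall, 8 thick, about 115 g, straight foot, top a full half circle (radius 35). Foot and crown lie 52.5 mm below and above this point. x: through the thickness, y: width, z: up. It stands in one of the three slots farther from the hinge, crown 33 mm above the base's rim, 35 mm above the other tiles.
- slots (a point): Floor of the sample box (8 mm above the table), middle of its base. x: to the box's rear, where the hinge is; y: its width; z: up. Four slots across the box at x = -52, -18, 16 and 50 mm: grooves 10.5 mm wide, 56 mm high in the 8 mm thick linings of both side walls, 60 mm free between the linings. Tiles stand in them, faces square to x, and slide straight up.
- hinge (a point): Middle of the lid's hinge line on the rear rim of the box's base, 80 mm above the table; fixed to the base, does not turn with the lid. x: away from the box's front, to its rear and beyond; y: along the hinge; z: up. The box is light plywood, fixed to the table; its base reaches from x = 0 to -170 mm, is 88 mm wide and 80 mm high (the rim), walls 6 mm.
- lid (a joint): Lid angle, rad: 0 shut, 1.57 upright, 1.85 fully open (leaning back); starts at 1.5 to 1.8. It is a plywood hood 170 x 88 mm, 45 mm high, panels 6 mm, hinged along its rear lower edge at point hinge. Friction hinges: it weighs 180 g, stays at any angle it is left at and moves when pushed with 1 to 3 N near its free edge; no catch, no spring.
- lid_edge (a point): On the lid, turning with it: middle of the free (front) edge of its outer top panel, 170 mm along the lid and 45 mm off its underside plane from the hinge. Lid shut: level, 125 mm above the table. Its axes are the lid's: z out of the top panel, x along the panel towards the hinge, y along the hinge. A thumb lip 36 mm wide stands 10 mm out of the front wall below.
- ledge (a point): Floor of the display stand's ledge, 12 mm above the table, half-way between lip and board. x: to the stand's front (the lip); y: along the ledge; z: up. Brown wooden stand fixed to the table, foot 100 x 110 mm. The ledge is 20 mm deep, from the board's lower edge (x = -10 mm) to the lip (x = 10 mm; 10 mm high and thick).
- board_top (a point): Middle of the top edge of the front face of the stand's leaning board, 60 mm above the ledge and 26 mm behind its middle (x = -26 mm in ledge's frame). The board is 96 mm wide, 8 mm thick, and its front face leans back, to -x, by 15 degrees (0.26 rad) from upright. Axes as for ledge.
- tile_a: A plain square tile that stays in the box: 70 x 70 x 8 mm, same clay, standing in a slot with its top edge 2 mm below the rim of the base. Origin at the middle of its foot, x through the thickness, z up.
- tile_b: Another plain square tile that stays in the box, same as tile_a.
- tile_c: Another plain square tile that stays in the box, same as tile_a; always in the slot nearest the hinge.
- leaf_a: Bystander: clay leaf lying flat, 85 x 45 x 9 mm, in front of the box (in the box's length direction). Origin at the middle of its underside, like all the bystanders below unless said otherwise.
- leaf_b: Bystander: larger clay leaf lying flat, 105 x 58 x 9 mm, beyond the stand.
- water_jar: Bystander: open glass jar, 72 mm across, 62 mm high.
- plate: Bystander: white plate, 170 mm across, 16 mm high.
- pinch_pot: Bystander: small clay bowl, 84 mm across, 50 mm high.
- brush: Bystander: brush, 190 mm long, lying flat.
- rib: Bystander: flat wooden scraper with round ends, 128 x 36 x 8 mm, lying flat.
There are look-alikes about, which are no part of the job. What is shaped like the part that bears ledge but red is not meant. What is shaped like the part that bears leaf_tile_center but orange is not meant.

How it is judged:
On the way, in this order (a step that is already met when the one before it is completed fails the run):
1. the round-topped tile is lifted clear of the box (z of leaf_tile_center in the frame of hinge above 0.056 m), for 0.1 s.
2. the round-topped tile stands on the ledge, leaning back on the board (x of leaf_tile_center in the frame of ledge between -0.035 and -0.008 m and y of leaf_tile_center in the frame of ledge between -0.025 and 0.025 m and z of leaf_tile_center in the frame of ledge between 0.04 and 0.06 m and angle between leaf_tile_center's own z axis and vertical between 0.17 and 0.55 rad and contact force between the fingers and leaf_tile below 0.1 N), for 0.2 s.
3. the lid is fully shut (value of joint lid below 0.03 rad), for 0.2 s.
At the end, for the whole second after the job is handed in: Lid under 0.03 rad; the round-topped tile at rest, standing on the ledge and leaning back 0.17 to 0.55 rad, its centre within 25 mm of the ledge's middle along y, 8 to 35 mm behind it in x and 40 to 60 mm above it, its width within 0.2 rad of the ledge's y (value of joint lid below 0.03 rad and x of leaf_tile_center in the frame of ledge between -0.035 and -0.008 m and y of leaf_tile_center in the frame of ledge between -0.025 and 0.025 m and z of leaf_tile_center in the frame of ledge between 0.04 and 0.06 m and angle between leaf_tile_center's own z axis and vertical between 0.17 and 0.55 rad and angle between the y axis of leaf_tile_center and the y axis of ledge, either way round below 0.2 rad and linear speed of leaf_tile below 0.02 m/s and angular speed of leaf_tile below 0.2 rad/s); the robot touches nothing.
It fails at once if the lid is slammed (closing faster than 2.2 rad/s) (velocity of joint lid below -2.2 rad/s).
It fails at once if the round-topped tile is dropped (moves faster than 0.5 m/s while not held) (linear speed of leaf_tile above 0.5 m/s and contact force between the fingers and leaf_tile below 0.05 N).
It fails at once if a plain tile moves more than 20 mm from its slot (distance of any of tile_a, tile_b, tile_c from where it was at the start of the episode above 0.02 m).
It fails at once if a bystander is moved more than 30 mm (distance of any of leaf_a, leaf_b, water_jar, plate, pinch_pot, brush, rib from where it was at the start of the episode above 0.03 m).
It also fails if it takes over 64 s, if anything falls off the work surface, if the arm or the gripper's body presses on something with over 40 N, if the wrist force passes 120 N, or if a joint passes its speed limit or range.

ROBOT

A 6-joint arm with a two-finger parallel gripper is mounted at the origin on the work surface. World frame = base frame: x ahead of the robot, y to its left, z up, the work surface at z = 0. Lengths are in m, angles in rad, forces in N, time in s.
With the tool pointing down it reaches from about 0.425 to 1.125 m from the base axis. Payload 14.9 kg.
Tool frame: the origin (TCP) lies midway between the tips of the shut fingers; the grasp point (between the pads) lies 19 mm behind it; z points along the fingers, y is the line along which they close (so a half turn about z gives the same grasp; the last joint's range is limited). The gripper opens to 91 mm and grips with 3 to 60 N. Pads are 32 mm wide; open, the fingers measure 118 mm over their backs; the gripper's body (76 mm by 178 mm) begins 60 mm behind the grasp point.
Start: joints at [-1.223, 0.379, 1.734, -0, 1.028, -0.033], TCP at [0.26, -0.65, 0.214] pointing down, gripper open.
Joint ranges: [-2.77, 2.77], [-0.74, 2.19], [0, 2.66], [-1.06, 4.2], [0.31, 2.87], [-3.08, 3.08]. Speed limits (rad/s): [1.89, 1.89, 2.39, 3.14, 3.14, 3.14].

INTERFACE

Orientations are given as a rotation vector (axis times angle).
In Python, from cell import bot, cams gives the robot as it stands.
- The arm moves only by the tool jog_arm, never from a script. Its argument "moves" is a list of rows, each a list of 6 numbers: the shift along the world's x, y, z in m, then the turn, a rotation vector about the world's x, y, z in rad. In form: [[dx, dy, dz, rx, ry, rz], ...]. A call has 1 to 8 rows; each row is the pose to reach, as a shift and turn from the pose commanded when the call began; what a row does not reach only later rows make up. A row lasts 1/12 s, in which the tool goes at most 41.7 mm and 7.16 degrees, less where a joint would pass 70% of its speed; a pose out of reach is approached as far as the arm can. A call with a gripper value outside its range is refused whole. "grip" is the opening, from -1 (shut) to 1 (fully open), set as the call begins (left out, the last holds). The fingers move at their own pace and stop on an object; "squeeze" is the grip in N (left out, the last holds). Time passes only in rows, so rows that repeat a pose let the fingers close. It gives the time, the measured TCP pose, the force, the opening and the grip force at its end, in the units of the state.
- bot.get_obs(): the state, without advancing time (a new reading comes with each control period).
- cams.get_image(name): name is "scene" or "top" or "wrist"; returns (picture, depth): 384x512x3 uint8, red, green, blue; 384x512 float32, m along the optical axis (not along the pixel's ray), 0 where there is no reading.
- cams.calibration(name): a dict with "K" (3x3 intrinsics, pixels), "D" ([k1, k2, p1, p2, k3] as OpenCV has them; the pictures are not rectified), "cam_to_world" (4x4, takes a point from camera to world coordinates); the wrist camera has in their place "tool_from_camera" (4x4, takes a point from camera to tool coordinates, whose origin is the TCP and whose axes are the flange's). Camera axes: x right, y down, z forward; pixel columns grow to the right and rows downward; lengths in m; the calibration is good to about 2 mm. A picture is of the moment at which its call begins: read the wrist's pose just before it. calibration takes no time and is no camera call.
- bot.job_done(): hands the job in; it is judged then, once.
The state is a dict: "time": time; "qpos": joint angles; "joint_vel": joint speeds; "joint_torque": joint torques, N m; "tool_pos": TCP position; "tool_rot": TCP orientation; "wrist_force": force on the tool from outside, world axes, zero at the start; "ft_torque": the same for the moment, N m; "grip_width": finger opening in m; "gripper_force": force on a finger pad.
Only numpy, scipy, OpenCV 4.12 (cv2) and the standard library are available. Lean on these libraries where they do the work, as an engineer would, in place of code of your own. Each camera call takes 0.05 s, during which the arm holds its last target. There are 200 camera calls.

## Working session

There is one attempt and no reset: what is moved stays moved. The work goes in short steps, Python scripts to look and compute and a tool call to move; the robot and the scene stay as the last step left them, time stands still between calls to the robot, and variables do not carry over. Pictures are saved under pics/ and viewed, at most 10 in all, crops included, and the job is handed in when it is done.

Besides the shell and the picture viewer there is one more tool, called as name(argument=value, ...), one argument or row to a line, values as JSON. jog_arm: Moves the arm, as the interface text tells. Its arguments: {"type":"object","properties":{"moves":{"type":"array"},"grip":{"type":"number"},"squeeze":{"type":"number"}},"required":["moves"]}

```bash
mkdir -p pics; ls
cat > h.py <<'E'
import numpy as np, cv2
from cell import bot, cams
def snap(n,save=None):
    im,d=cams.get_image(n)
    if save: cv2.imwrite(f'pics/{save}.png',im[:,:,::-1])
    return im,d
def cloud(n,d,T=None):
    c=cams.calibration(n); K=np.array(c['K']);D=np.array(c['D'])
    h,w=d.shape; u,v=np.meshgrid(np.arange(w),np.arange(h))
    p=cv2.undistortPoints(np.stack([u,v],-1).reshape(-1,1,2).astype(np.float32),K,D).reshape(h,w,2)
    P=np.dstack([p*d[...,None],d])
    T=np.array(c['cam_to_world']) if T is None else T
    return P@T[:3,:3].T+T[:3,3]
E
python3 - <<'E'
from h import *
o=bot.get_obs();print(o)
ims=[]
for n in('scene','top'):
    im,d=snap(n); ims.append(im); np.savez(f'/tmp/{n}.npz',im=im,d=d); print(n,np.array(cams.calibration(n)['cam_to_world']).round(3).tolist(),(d>0).mean())
cv2.imwrite('pics/a_scene.png',cv2.resize(ims[0][:,:,::-1],(800,600)))
cv2.imwrite('pics/a_top.png',cv2.resize(ims[1][:,:,::-1],(800,600)))
E
```

```text
pics
{'time': 0.0, 'qpos': array([-1.22329961e+00,  3.79429350e-01,  1.73475396e+00, -2.04091088e-06,
        1.02849378e+00, -3.33299222e-02]), 'joint_vel': array([-1.54623256e-05,  9.77709982e-04,  5.61399648e-05, -4.61155609e-04,
       -9.51335391e-05,  3.34025399e-04]), 'joint_torque': array([ 2.64235896e-03, -7.63720465e+01, -4.34372699e+01,  6.51821215e-02,
        4.24034754e-02, -9.75265061e-05]), 'tool_pos': array([ 0.26002628, -0.64950111,  0.213287  ]), 'tool_rot': array([-3.08376002e+00, -5.94391730e-01,  2.69100751e-04]), 'wrist_force': array([ 0.09932594,  0.54711993, -0.35609446]), 'ft_torque': array([-0.0148078 ,  0.01809147, -0.00337693]), 'gripper_force': 0.0, 'grip_width': 0.09082131458862577}
scene [[0.507, 0.719, -0.475, 1.239], [0.862, -0.427, 0.274, -0.437], [-0.006, -0.548, -0.836, 1.287], [0.0, 0.0, 0.0, 1.0]] 0.9960123697916666
top [[-0.008, -0.989, 0.146, 0.398], [-1.0, 0.004, -0.028, -0.032], [0.027, -0.146, -0.989, 1.124], [0.0, 0.0, 0.0, 1.0]] 0.9961344401041666
```

View pics/a_scene.png

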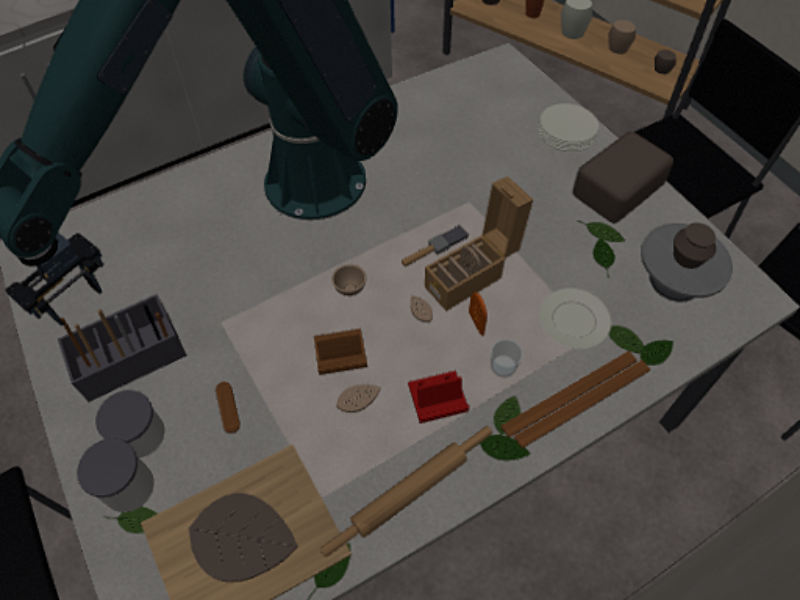

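View pics/a_top.png

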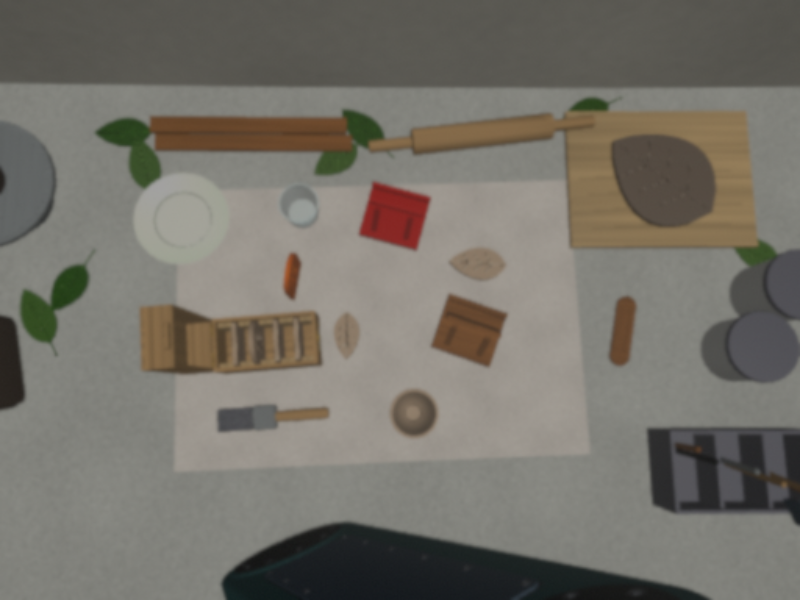

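Scene view, in 800×600 pixels:
- **Round-topped tile:** the buff tile inside the box at about (468,262) is the candidate. The orange look-alike lies at (478,313) and isn't meant.
- **Stand:** the brown one at (340,352) fits. The red one at (438,397) doesn't.
- **Top view:** the box is at (220–320, 315–370) with its lid to the left. The brown stand is at (470,330).

I'll confirm with one enlarged crop and measure.

```bash
cat > m.py <<'E'
from h import *
C={}
for n in('scene','top'):
    z=np.load(f'/tmp/{n}.npz'); C[n]=(z['im'],cloud(n,z['d']))
s=.64
def box(n,x0,y0,x1,y1):
    im,P=C[n]; sl=np.s_[int(y0*s):int(y1*s),int(x0*s):int(x1*s)]
    return im[sl].reshape(-1,3),P[sl].reshape(-1,3)
def rect(p):
    r=cv2.minAreaRect(p[:,:2].astype(np.float32)*1000); return [np.round(q,1) for q in r]
for n,b in (('top',(210,305,330,380)),('scene',(415,225,510,310))):
    c,p=box(n,*b); m=abs(p[:,2]-.08)<.006; print(n,'rim',m.sum(),rect(p[m]),'z',np.median(p[m,2]))
    m=(p[:,2]>.092)&(p[:,2]<.12); print(' tall',p[m].round(3)[:40:2].tolist(),m.sum())
for n,b in (('top',(425,290,515,370)),('scene',(308,322,375,380))):
    c,p=box(n,*b)
    for a,bb in((.006,.03),(.062,.085)):
        m=(p[:,2]>a)&(p[:,2]<bb); print(n,'stand',a,m.sum(),rect(p[m]), p[m].mean(0).round(4))
c,p=box('top',130,295,225,380); m=p[:,2]>.1; print('lid',rect(p[m]),p[m,2].max())
im1=C['scene'][0][144:200,265:330]; im2=C['scene'][0][205:245,195:245]; 
f=lambda a:np.clip(cv2.resize(a[:,:,::-1],(400,400),interpolation=2).astype(float)*2,0,255).astype(np.uint8)
im3=C['top'][0][190:250,85:215]
cv2.imwrite('pics/b.png',np.hstack([f(im1),f(im3)]))
E
python3 m.py
```

```text
top rim 831 [array([494. , 162.3]), array([ 88.4, 175. ]), np.float64(4.3)] z 0.0799391960638769
 tall [[0.529, 0.247, 0.093], [0.524, 0.179, 0.094], [0.52, 0.179, 0.102], [0.521, 0.175, 0.099], [0.517, 0.181, 0.105], [0.517, 0.176, 0.105], [0.519, 0.174, 0.092], [0.515, 0.178, 0.106], [0.515, 0.173, 0.105], [0.512, 0.18, 0.108], [0.512, 0.175, 0.11], [0.513, 0.173, 0.094], [0.509, 0.178, 0.108], [0.509, 0.173, 0.109], [0.506, 0.179, 0.112], [0.506, 0.175, 0.111], [0.508, 0.173, 0.095], [0.504, 0.178, 0.108], [0.504, 0.172, 0.109], [0.501, 0.179, 0.112]] 119
scene rim 517 [array([535.6, 183.6]), array([167. , 213.3]), np.float64(3.5)] z 0.07939886269418017
 tall [[0.454, 0.243, 0.118], [0.454, 0.257, 0.11], [0.455, 0.266, 0.106], [0.451, 0.28, 0.093], [0.459, 0.283, 0.099], [0.465, 0.287, 0.103], [0.479, 0.284, 0.119], [0.453, 0.25, 0.107], [0.454, 0.259, 0.103], [0.453, 0.269, 0.097], [0.458, 0.284, 0.092], [0.47, 0.283, 0.105], [0.479, 0.285, 0.113], [0.456, 0.242, 0.109], [0.454, 0.254, 0.1], [0.454, 0.264, 0.095], [0.466, 0.283, 0.096], [0.472, 0.287, 0.099], [0.485, 0.285, 0.112], [0.453, 0.241, 0.101]] 163
top stand 0.006 1205 [array([ 519.8, -190.2]), array([137.8, 145.8]), np.float64(5.0)] [ 0.517  -0.1873  0.0139]
top stand 0.062 130 [array([ 514. , -187.5]), array([95.7, 19.3]), np.float64(70.5)] [ 0.5174 -0.1882  0.0706]
scene stand 0.006 485 [array([ 529.3, -195.1]), array([141. , 127.7]), np.float64(73.7)] [ 0.5383 -0.1942  0.0153]
scene stand 0.062 109 [array([ 520.2, -188.4]), array([94.5, 18.4]), np.float64(71.3)] [ 0.5223 -0.1893  0.0683]
lid [array([468.1, 134.5]), array([347.3,  96.2]), np.float64(82.8)] 1.124008643075502
```

View pics/b.png

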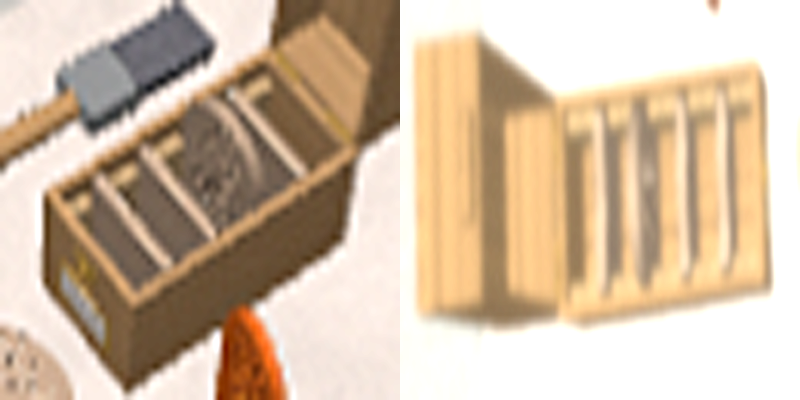

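The crop shows the tall buff round-topped tile in the second slot from the hinge (x = +16). Orange is outside the box, so the tile is confirmed. Next I'll refine the box, lid and stand frames.

```bash
cat > m2.py <<'E'
from m import *
def prof(p,o,ax,lo,hi,st,ylim,zmin=.004):
    ax=np.array(ax)/np.linalg.norm(ax); ay=np.array([-ax[1],ax[0]])
    q=p[:,:2]-o; x=q@ax;y=q@ay; m=(abs(y)<ylim)&(p[:,2]>zmin)&(p[:,2]<.4)
    for a in np.arange(lo,hi,st):
        k=m&(x>=a)&(x<a+st)
        if k.sum(): print('%4.0f: n%3d z %s'%(a*1e3,k.sum(),(np.percentile(p[k,2],[5,50,95])*1e3).round()),end=' | ')
    print()
# line fits of rim edges (top)
for n in('top','scene'):
    im,P=C[n];p=P.reshape(-1,3)
    r=np.deg2rad(4.3);ax=np.array([-np.sin(r),np.cos(r)]);ay=np.array([-ax[1],ax[0]])
    q=p[:,:2]-[.4940,.160];x=q@ax;y=q@ay;z=p[:,2]
    if n=='top':
      B=p
    m=(abs(z-.08)<.004)&(abs(x)<.075)&(abs(y)>.034)&(abs(y)<.05)
    for sg in(-1,1):
        k=m&(y*sg>0); 
        if k.sum()>9: print(n,'side',sg,k.sum(),'y med',np.median(y[k]).round(4),np.percentile(y[k],[3,97]).round(4),'slope',np.polyfit(x[k],y[k],1)[0].round(4))
    m=(abs(z-.08)<.004)&(abs(y)<.035)&(x<-.07)&(x>-.1); print(n,'front wall x',np.percentile(x[m],[3,50,97]).round(4),m.sum())
    m=(z>.095)&(z<.118)&(abs(y)<.036)&(abs(x)<.05); 
    if m.sum()>5:print(n,'tile x',np.percentile(x[m],[3,50,97]).round(4),'y',np.percentile(y[m],[2,50,98]).round(4),'zmax',z[m].max(),'slope',np.polyfit(y[m],x[m],1)[0])
    m=(z>.08)&(z<.27)&(x>.07)&(x<.2)&(abs(y)<.05)
    print(n,'lid: '); 
    for a in np.arange(.08,.27,.015):
        k=m&(z>=a)&(z<a+.015)
        if k.sum(): print('  z%3d n%d x %s y %s'%(a*1e3,k.sum(),(np.percentile(x[k],[3,50,97])*1e3).round(),(np.percentile(y[k],[3,97])*1e3).round()))
    a=np.deg2rad(70.5);ay=np.array([np.cos(a),np.sin(a)]);axx=np.array([-ay[1],ay[0]])
    o=np.array([.515,-.188])
    print(n,'stand');prof(p,o,axx,-.06,.08,.005,.03)
    q=p[:,:2]-o;sx=q@axx;sy=q@ay;m=(z>.045)&(z<.08)&(abs(sx)<.04)&(abs(sy)<.06)
    print(' board y',np.percentile(sy[m],[2,98]).round(4)); m&=(abs(sy)<.04)&(z<.069); print(' slope',np.polyfit(sy[m],sx[m]+.27*(z[m]-.072),1).round(4))
E
python3 m2.py | sed -n '/side/,$p'
```

```text
top side -1 146 y med -0.0406 [-0.0439 -0.0379] slope 0.0024
top side 1 151 y med 0.0407 [0.0347 0.0439] slope -0.0001
top front wall x [-0.0848 -0.082  -0.0789] 57
top tile x [0.0113 0.0145 0.0195] y [-0.0276  0.0017  0.0285] zmax 0.11670141227423003 slope -0.00038299376424338975
top lid: 
  z 80 n597 x [ 79. 102. 126.] y [-38.  39.]
  z 95 n86 x [ 85. 126. 129.] y [-39.  44.]
  z110 n91 x [ 86. 127. 128.] y [-40.  44.]
  z125 n85 x [ 87. 127. 129.] y [-39.  44.]
  z140 n33 x [ 87.  96. 124.] y [-42.  44.]
  z155 n36 x [ 88. 101. 131.] y [-41.  44.]
  z169 n34 x [ 88.  93. 133.] y [-43.  44.]
  z185 n31 x [ 90.  94. 120.] y [-42.  44.]
  z200 n30 x [ 92.  97. 127.] y [-43.  44.]
  z215 n30 x [ 93.  95. 135.] y [-43.  44.]
  z229 n28 x [ 94.  96. 138.] y [-42.  44.]
  z245 n855 x [ 95. 117. 138.] y [-41.  42.]
  z260 n21 x [ 97. 100. 102.] y [-14.  12.]
top stand
 -60: n  3 z [4. 6. 7.] |  -55: n 14 z [19. 21. 25.] |  -50: n 37 z [20. 23. 26.] |  -45: n 56 z [10. 18. 24.] |  -40: n 35 z [ 9. 12. 15.] |  -35: n 39 z [ 9. 13. 16.] |  -30: n 36 z [ 9. 12. 14.] |  -25: n 30 z [10. 13. 19
[... 1503 characters left out ...]
: n 20 z [ 5. 14. 25.] |  -55: n 41 z [ 5. 15. 23.] |  -50: n 19 z [18. 21. 24.] |  -45: n  4 z [16. 16. 19.] |  -40: n 18 z [ 8. 13. 18.] |  -35: n 22 z [ 7. 12. 15.] |  -30: n 20 z [ 7. 12. 20.] |  -25: n 66 z [ 9. 20. 44.] |  -20: n 64 z [19. 35. 55.] |  -15: n 74 z [39. 56. 70.] |  -10: n 37 z [56. 69. 73.] |   -5: n 12 z [66. 71. 73.] |   -0: n  1 z [65. 65. 65.] |    5: n  2 z [60. 60. 61.] |   30: n  1 z [15. 15. 15.] |   35: n 16 z [10. 13. 16.] |   40: n 14 z [ 8. 11. 14.] |   45: n  2 z [ 7.  8. 10.] |   50: n  1 z [4. 4. 4.] |   55: n  1 z [4. 4. 4.] |   60: n  2 z [4. 4. 4.] |   65: n  1 z [5. 5. 5.] |   75: n  2 z [4. 5. 5.] | 
 board y [-0.0449  0.0476]
 slope [ 0.0112 -0.0147]
```

The frames are clear:
- **Box:** centre is about (0.494, 0.160), with its rear axis toward +y at +4.3°.
- **Tile:** about (0.493, 0.1755).
- **Lid:** about 1.63 rad. The gripper body would foul it, so I'll first push the lid back to its 1.85 stop.
- **Stand:** ledge is about (0.547, -0.199), with its front facing (0.943, -0.334).

I'll travel now.

jog_arm(
  moves=[
    [0.12,0.04,0.12,0,0,-0.1],
    [0.24,0.3,0.12,0,0,-0.305],
    [0.24,0.35,0.12,0,0,-0.305],
    [0.24,0.35,0.12,0,0,-0.305],
    [0.24,0.35,0.12,0,0,-0.305],
    [0.24,0.35,0.12,0,0,-0.305],
    [0.24,0.35,0.12,0,0,-0.305],
    [0.24,0.35,0.12,0,0,-0.305],
  ],
  grip=-1,
  squeeze=10,
)

```text
time: 0.77
tool_pos: [0.44, -0.3974, 0.308]
tool_rot: [-3.139, -0.119, 0.0]
wrist_force: [0.5, 0.0, -0.1]
grip_width: 0.041
gripper_force: 0.0
```

jog_arm(
  moves=[
    [0.06,0.1,0.02,0,0,0],
    [0.06,0.32,0.02,0,0,0],
    [0.06,0.32,0.02,0,0,0],
    [0.06,0.32,0.02,0,0,0],
    [0.06,0.32,0.02,0,0,0],
    [0.06,0.32,0.02,0,0,0],
    [0.06,0.32,0.02,0,0,0],
    [0.06,0.32,0.02,0,0,0],
  ],
)

```text
time: 1.43
tool_pos: [0.4991, -0.0771, 0.3278]
tool_rot: [-3.139, -0.119, -0.0]
wrist_force: [0.9, -0.7, -0.2]
grip_width: 0.0006
gripper_force: 0.0
```

jog_arm(
  moves=[
    [0,0.22,0,0,0,0],
    [0,0.22,0,0,0,0],
    [0,0.22,0,0,0,0],
    [0,0.22,0,0,0,0],
    [0,0.22,0,0,0,0],
    [0,0.22,0,0,0,0],
    [0,0.22,0,0,0,0],
  ],
)

```text
time: 2.02
tool_pos: [0.4991, 0.1431, 0.3275]
tool_rot: [-3.139, -0.124, 0.001]
wrist_force: [0.1, -0.6, -0.8]
grip_width: 0.0007
gripper_force: 0.0
```

```bash
cat >> h.py <<'E'
from scipy.spatial.transform import Rotation as Ro
def wrist(save=None):
    o=bot.get_obs(); T=np.eye(4);T[:3,:3]=Ro.from_rotvec(o['tool_rot']).as_matrix();T[:3,3]=o['tool_pos']
    im,d=snap('wrist'); 
    if save: cv2.imwrite(f'pics/{save}.png',np.clip(im[:,:,::-1]*1.6,0,255).astype(np.uint8))
    return im,d,cloud('wrist',d,T@np.array(cams.calibration('wrist')['tool_from_camera']))
E
python3 - <<'E'
from h import *
im,d,P=wrist('w1');p=P[d>0].reshape(-1,3);np.save('/tmp/w1.npy',p)
r=np.deg2rad(4.3);ax=np.array([-np.sin(r),np.cos(r)]);ay=np.array([-ax[1],ax[0]])
q=p[:,:2]-[.494,.160];x=q@ax;y=q@ay;z=p[:,2]
f=lambda a,m:(np.percentile(a[m],[2,50,98])*1e3).round(1)
rim=(abs(z-.08)<.004)&(abs(y)<.06)&(abs(x)<.1)
for sg in(-1,1):
    m=rim&(y*sg>.036)&(abs(x)<.075)
    if m.sum()>9:print('side',sg,m.sum(),f(y,m),f(z,m),'slope',np.polyfit(x[m],y[m],1)[0])
m=rim&(x<-.075)&(abs(y)<.035); print('front',m.sum(),f(x,m) if m.any() else '')
m=(z>.095)&(z<.12)&(abs(y)<.04)&(abs(x)<.05);print('tile',m.sum(),f(x,m),f(y,m),f(z,m),'slope',np.polyfit(y[m],x[m],1)[0])
for a in range(90,260,20):
    m=(z*1e3>a)&(z*1e3<a+20)&(x>.07)&(abs(y)<.06)
    if m.sum()>5:print('lid',a,m.sum(),f(x,m),f(y,m))
E
```

```text
side -1 547 [-46.5 -43.5 -36.3] [78.3 80.3 82. ] slope 0.0023967022628218837
side 1 408 [36.1 38.5 41.5] [76.7 80.3 82.1] slope 0.0009341792120144916
front 214 [-84.4 -81.1 -78.3]
tile 279 [11.1 14.6 19. ] [-31.4  -5.   25.9] [ 96.2 108.7 114.2] slope -0.009587335327600031
lid 90 413 [ 85.5 124.4 126.3] [-45.6  15.9  39.2]
lid 110 497 [ 86.7 125.2 126.6] [-45.7   6.2  39.1]
lid 130 569 [ 87.8 126.4 128.1] [-45.5  13.9  39.2]
lid 150 552 [ 88.9 127.1 129. ] [-45.7  13.8  39.5]
lid 170 300 [ 89.7 102.9 131.5] [-45.8  36.2  41.5]
lid 190 318 [ 90.4 102.1 133.9] [-45.9  35.8  41. ]
lid 210 275 [ 91.3  96.1 134.4] [-46.  -41.3  41.3]
lid 230 3759 [ 93.4 118.4 137.9] [-45.7  -7.5  40.2]
lid 250 905 [ 93.9  98.7 117.7] [-44.7  -4.6  39.2]
```

View pics/w1.png

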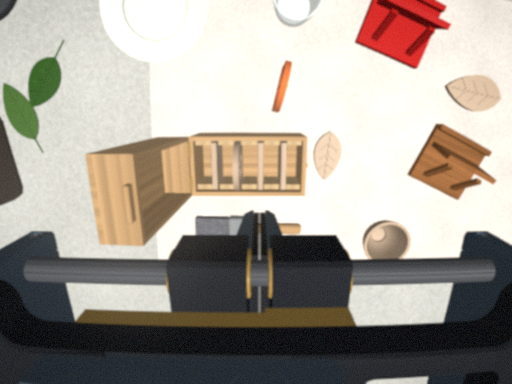

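Wrist view: the box is at (192–305, 133–194), the crown is the darker tile at (238,165), and the lid is at (90–190, 140–240). The gripper body is long along the closing line, as feared. I'll push the lid back now.

jog_arm(
  moves=[
    [-0.007,0.082,0,0,0,0],
    [-0.007,0.082,0,0,0,0],
    [-0.007,0.082,-0.1,0,0,0],
    [-0.007,0.082,-0.1,0,0,0],
    [-0.007,0.082,-0.1,0,0,0],
    [-0.007,0.082,-0.1,0,0,0],
  ],
)

```text
time: 2.57
tool_pos: [0.4904, 0.2205, 0.2235]
tool_rot: [3.137, 0.118, -0.01]
wrist_force: [-0.9, 0.4, -0.6]
grip_width: 0.0002
gripper_force: 0.0
```

jog_arm(
  moves=[
    [0,0.01,0,0,0,0],
    [0,0.016,0,0,0,0],
    [0,0.022,0,0,0,0],
    [0,0.028,0,0,0,0],
    [0,0.034,0,0,0,0],
    [0,0.034,0,0,0,0],
  ],
)

```text
time: 3.07
tool_pos: [0.4928, 0.2578, 0.2284]
tool_rot: [-3.139, -0.12, -0.002]
wrist_force: [0.7, 0.5, 0.0]
grip_width: 0.0005
gripper_force: 0.0
```

jog_arm(
  moves=[
    [0,0.006,0,0,0,0],
    [0,0.012,0,0,0,0],
    [0,0.018,0,0,0,0],
    [0,0.018,0,0,0,0],
  ],
)

```text
time: 3.4
tool_pos: [0.4926, 0.2756, 0.2278]
tool_rot: [-3.139, -0.12, -0.0]
wrist_force: [0.0, -0.9, -0.2]
grip_width: 0.0006
gripper_force: 0.0
```

```bash
cat > lid.py <<'E'
from h import *
im,d,p=wrist()
p=p[d>0].reshape(-1,3);r=np.deg2rad(4.3);ax=np.array([-np.sin(r),np.cos(r)]);ay=np.array([-ax[1],ax[0]])
q=p[:,:2]-[.4965,.1602];x=q@ax;y=q@ay;z=p[:,2]
for a in range(90,270,20):
    m=(z*1e3>a)&(z*1e3<a+20)&(x>.07)&(x<.2)&(abs(y)<.05)
    if m.sum()>5:print('lid',a,m.sum(),(np.percentile(x[m],[2,50,98])*1e3).round(1))
E
python3 lid.py
```

```text
lid 90 334 [ 88.6 123.  133.9]
lid 110 204 [ 94.  119.1 140.1]
lid 130 216 [ 99.1 117.5 145.2]
lid 150 273 [103.8 123.1 150.9]
lid 170 341 [108.6 129.1 156.1]
lid 190 425 [113.5 134.9 161.2]
lid 210 605 [118.3 139.7 166.6]
lid 230 4622 [111.1 145.8 170.1]
lid 250 547 [105.4 116.6 133.9]
```

jog_arm(
  moves=[
    [0,0.005,0,0,0,0],
    [0,0.009,0,0,0,0],
    [0,0.009,0,0,0,0],
  ],
)

```text
time: 3.7
tool_pos: [0.4924, 0.2811, 0.2275]
tool_rot: [3.133, 0.121, -0.002]
wrist_force: [0.9, -27.5, 6.6]
grip_width: 0.0006
gripper_force: 14.1
```

```bash
python3 lid.py
```

```text
lid 90 377 [ 88.6 120.4 134.2]
lid 110 269 [ 94.8 120.5 141.4]
lid 130 205 [100.3 120.5 147.7]
lid 150 273 [106.2 125.7 153.5]
lid 170 365 [111.4 132.4 159.6]
lid 190 450 [117.4 138.9 165.6]
lid 210 640 [122.4 143.3 171.8]
lid 230 4420 [116.3 150.2 174.4]
lid 250 537 [111.1 121.9 132. ]
```

The lid is at its stop. I'll move above the tile with the fingers opened to 40 mm and a slight tilt away from the lid.

jog_arm(
  moves=[
    [0.003,-0.04,0,0,0,0],
    [0.003,-0.08,0,0,0,0],
    [0.003,-0.105,0,0.03,0,0],
    [0.003,-0.105,0,0.03,0,0],
    [0.003,-0.105,0,0.03,0,0],
    [0.003,-0.105,0,0.03,0,0],
  ],
  grip=-0.12,
)

```text
time: 4.25
tool_pos: [0.4959, 0.179, 0.228]
tool_rot: [-3.109, -0.117, -0.003]
wrist_force: [-0.5, 0.1, -0.2]
grip_width: 0.0377
gripper_force: 0.0
```

jog_arm(
  moves=[
    [0,-0.003,-0.04,0,0,0],
    [0,-0.003,-0.08,0,0,0],
    [0,-0.003,-0.11,0,0,0],
    [0,-0.003,-0.12,0,0,0],
    [0,-0.003,-0.13,0,0,0],
    [0,-0.003,-0.13,0,0,0],
  ],
)

```text
time: 4.75
tool_pos: [0.4953, 0.1762, 0.0969]
tool_rot: [-3.11, -0.119, 0.0]
wrist_force: [-0.8, 0.4, -0.3]
grip_width: 0.0402
gripper_force: 0.0
```

Run:
```python
from h import *
a,_,_=wrist(); b,_=snap('scene'); o=bot.get_obs(); print(o['tool_pos'],o['wrist_force'])
f=lambda i:np.clip(cv2.resize(i[:,:,::-1],(400,400),interpolation=2).astype(float)*1.8,0,255).astype(np.uint8)
cv2.imwrite('pics/c.png',np.hstack([f(a[100:350,120:400]),f(b[90:210,250:370])]))
```

```text
[0.49639594 0.17623923 0.0988943 ] [0.8546616  0.44636015 0.65179976]
```

View pics/c.png

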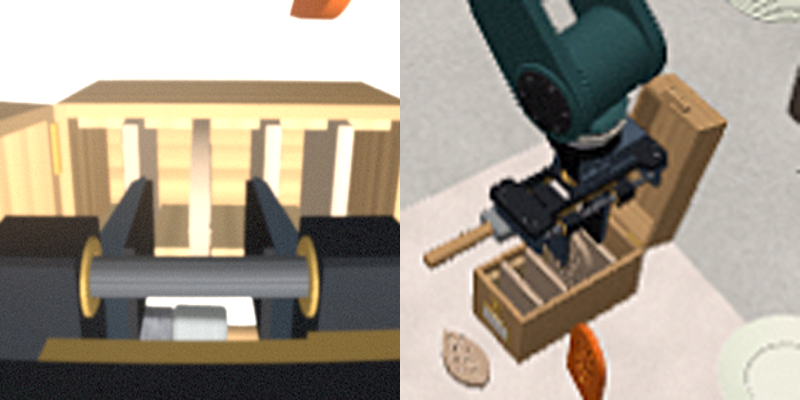

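The crop shows the tile centred between the open fingers (about x = 200 in the left half), with the body clear of the lid. I'll go down the last 14 mm and grip.

jog_arm(
  moves=[
    [0,-0.001,-0.005,0,0,0],
    [0,-0.001,-0.01,0,0,0],
    [0,-0.001,-0.014,0,0,0],
    [0,-0.001,-0.014,0,0,0],
  ],
)

```text
time: 5.18
tool_pos: [0.4953, 0.1745, 0.0833]
tool_rot: [-3.109, -0.118, -0.001]
wrist_force: [-0.1, 0.3, 0.4]
grip_width: 0.0399
gripper_force: 0.0
```

jog_arm(
  moves=[
    [0,0,0,0,0,0],
    [0,0,0,0,0,0],
    [0,0,0,0,0,0],
    [0,0,0,0,0,0],
    [0,0,0,0,0,0],
    [0,0,0,0,0,0],
    [0,0,0,0,0,0],
  ],
  grip=-1,
  squeeze=25,
)

```text
time: 5.77
tool_pos: [0.4956, 0.1747, 0.0838]
tool_rot: [-3.109, -0.118, -0.002]
wrist_force: [0.1, -0.0, 2.1]
grip_width: 0.0079
gripper_force: 25.0
```

jog_arm(
  moves=[
    [0,0,0.005,0,0,0],
    [0,0,0.012,0,0,0],
    [0,0,0.022,0,0,0],
    [0,0,0.034,0,0,0],
    [0,0,0.048,0,0,0],
    [0,0,0.064,0,0,0],
    [0,0,0.08,0,0,0],
    [0,0,0.08,0,0,0],
  ],
)

```text
time: 6.43
tool_pos: [0.4973, 0.1751, 0.1676]
tool_rot: [-3.108, -0.118, -0.009]
wrist_force: [1.2, -0.1, -0.5]
grip_width: 0.0079
gripper_force: 25.0
```

jog_arm(
  moves=[
    [0,0,0.02,0,0,0],
    [0,0,0.04,0,0,0],
    [0,0,0.06,0,0,0],
    [0,0,0.08,0,0,0],
    [0,0,0.09,0,0,0],
    [0,0,0.09,0,0,0],
  ],
)

```text
time: 6.93
tool_pos: [0.4965, 0.1749, 0.2558]
tool_rot: [-3.109, -0.118, -0.007]
wrist_force: [0.8, 0.4, -1.5]
grip_width: 0.0081
gripper_force: 25.0
```

The tile is clear and held at 8 mm width. I'll level the tool, then swing to the stand.

jog_arm(
  moves=[
    [0.01,-0.02,0,-0.03,0,0],
    [0.02,-0.05,0,-0.03,0,0],
    [0.02,-0.08,0,-0.03,0,0],
    [0.02,-0.08,0,-0.03,0,0],
  ],
)

```text
time: 7.27
tool_pos: [0.515, 0.0914, 0.2522]
tool_rot: [3.139, 0.117, -0.003]
wrist_force: [-0.3, 0.1, -1.4]
grip_width: 0.0081
gripper_force: 25.0
```

jog_arm(
  moves=[
    [0.003,-0.03,0,0,0,0.12],
    [0.005,-0.06,0,0,0,0.24],
    [0.007,-0.1,0,0,0,0.36],
    [0.01,-0.13,0,0,0,0.48],
    [0.01,-0.17,0,0,0,0.6],
    [0.01,-0.2,0,0,0,0.7],
    [0.01,-0.24,0,0,0,0.8],
    [0.01,-0.24,0,0,0,0.8],
  ],
)

```text
time: 7.93
tool_pos: [0.5251, -0.1499, 0.2526]
tool_rot: [2.841, 1.341, -0.002]
wrist_force: [0.4, 1.7, -1.6]
grip_width: 0.0082
gripper_force: 25.0
```

jog_arm(
  moves=[
    [0,-0.02,-0.01,0,0,0.12],
    [0,-0.04,-0.02,0,0,0.24],
    [0,-0.05,-0.04,0,0,0.355],
    [0,-0.05,-0.06,0,0,0.355],
    [0,-0.05,-0.07,0,0,0.355],
    [0,-0.05,-0.07,0,0,0.355],
  ],
)

```text
time: 8.43
tool_pos: [0.5239, -0.1943, 0.1807]
tool_rot: [-2.563, -1.809, 0.004]
wrist_force: [0.2, 0.3, -2.1]
grip_width: 0.0081
gripper_force: 25.0
```

Run:
```python
from h import *
o=bot.get_obs(); print(o['tool_pos'],o['tool_rot'],Ro.from_rotvec(o['tool_rot']).as_matrix().round(3))
im,d,P=wrist('w2');p=P[d>0].reshape(-1,3);z=p[:,2]
def fr(O,deg=-19.5):
    a=np.deg2rad(deg);X=np.array([np.cos(a),np.sin(a)]);Y=np.array([-X[1],X[0]]);q=p[:,:2]-O;return q@X,q@Y
x,y=fr([.5471,-.1994])
f=lambda a,m:(np.percentile(a[m],[2,25,50,75,98])*1e3).round(1) if m.sum()>5 else m.sum()
near=(abs(x)<.06)&(abs(y)<.06)
m=near&(z>.064)&(z<.078)&(x<0);print('top edge x',f(x,m),'y',f(y,m)); 
m=near&(z>.019)&(z<.025)&(x>0);print('lip x',f(x,m),'y',f(y,m), 'slope',np.polyfit(y[m],x[m],1) if m.sum()>9 else '')
for a in range(15,75,10):
    m=near&(z*1e3>a)&(z*1e3<a+10)&(x<0)&(abs(y)<.045); print(a,m.sum(),'x',f(x,m))
# tile in hand
R=Ro.from_rotvec(o['tool_rot']).as_matrix(); t=(p-o['tool_pos'])@R
m=(abs(t[:,1])<.012)&(abs(t[:,0])<.05)&(t[:,2]>-.01)&(t[:,2]<.09);print('tile',m.sum(),f(t[:,0],m),f(t[:,1],m),f(t[:,2],m))
```

```text
[ 0.52386117 -0.19433403  0.18068112] [-2.56308572 -1.80942228  0.003918  ] [[ 0.335  0.942 -0.004]
 [ 0.942 -0.335  0.002]
 [ 0.    -0.005 -1.   ]]
top edge x [-33.1 -31.8 -30.5 -27.6 -23.8] y [-21.6  11.1  29.   38.7  48.2]
lip x [ 9.5 11.6 14.2 16.6 19.1] y [-51.2 -24.2   4.4  30.3  53.5] slope [0.00747973 0.01411988]
15 158 x [-58.8 -12.6 -12.3 -11.2 -10.8]
25 210 x [-59.5 -56.1 -15.1 -13.9 -13.5]
35 171 x [-56.1 -53.3 -49.9 -17.5 -16.2]
45 163 x [-50.7 -48.  -45.6 -20.8 -18.6]
55 200 x [-44.4 -41.  -37.9 -22.8 -20.8]
65 370 x [-33.1 -31.9 -30.6 -27.7 -23.8]
tile 529 [16.2 18.7 33.4 34.1 34.3] [-9.8 -2.2  0.3  3.3  9.9] [-9.7 -5.6  0.7 26.3 71.2]
```

View pics/w2.png

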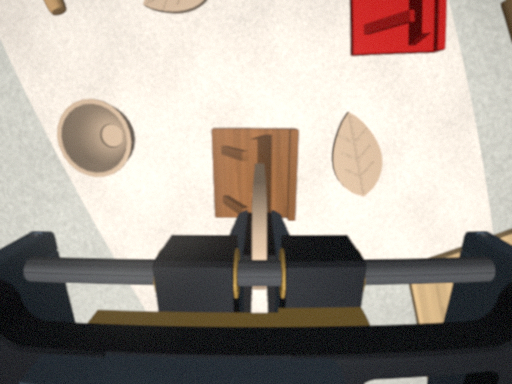

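Wrist view: the tile in hand is at (260,210), edge on over the brown stand at (213–298, 128–218). The lip and board agree with my frame to about 1 mm. I'll lean the tile 15° and lower it.

jog_arm(
  moves=[
    [0.001,0.003,0,-0.04,-0.11,0],
    [0.001,0.003,0,-0.07,-0.2,0],
    [0.001,0.004,-0.02,-0.087,-0.245,0],
    [0.001,0.004,-0.04,-0.087,-0.245,0],
    [0.001,0.004,-0.06,-0.087,-0.245,0],
    [0.001,0.004,-0.075,-0.087,-0.245,0],
    [0.001,0.004,-0.075,-0.087,-0.245,0],
    [0.001,0.004,-0.075,-0.087,-0.245,0],
  ],
)

```text
time: 9.15
tool_pos: [0.5268, -0.191, 0.1092]
tool_rot: [2.386, 1.687, 0.22]
wrist_force: [0.9, 0.1, -0.5]
grip_width: 0.0078
gripper_force: 25.0
```

```bash
cat > st.py <<'E'
from h import *
o=bot.get_obs();R=Ro.from_rotvec(o['tool_rot']).as_matrix();t=o['tool_pos']
a=np.deg2rad(-19.5);X=np.array([np.cos(a),np.sin(a),0]);Y=np.array([-X[1],X[0],0]);O=np.array([.5474,-.1984,.012])
F=np.array([X,Y,[0,0,1]])
c=t+.023*R[:,2]; print('t',t.round(4),'centre',(F@(c-O)).round(4),'foot',(F@(c+.0525*R[:,2]-O)).round(4),'tilez',(F@-R[:,2]).round(3),'F',o['wrist_force'].round(1))
E
python3 st.py
```

```text
t [ 0.5268 -0.191   0.1092] centre [-0.016   0.0001  0.075 ] foot [-0.0025  0.0001  0.0243] tilez [-0.257 -0.     0.966] F [ 0.9  0.1 -0.5]
```

jog_arm(
  moves=[
    [-0.001,0,-0.006,0,0,0],
    [-0.001,0,-0.012,0,0,0],
    [-0.001,0,-0.016,0,0,0],
    [-0.001,0,-0.02,0,0,0],
    [-0.001,0,-0.021,0,0,0],
    [-0.001,0,-0.021,0,0,0],
  ],
)

```text
time: 9.65
tool_pos: [0.5254, -0.1913, 0.0874]
tool_rot: [2.386, 1.686, 0.22]
wrist_force: [-0.7, 0.6, -0.9]
grip_width: 0.0079
gripper_force: 25.0
```

```bash
python3 st.py
```

```text
t [ 0.5254 -0.1913  0.0874] centre [-0.0172 -0.0007  0.0532] foot [-0.0037 -0.0007  0.0025] tilez [-0.257  0.     0.967] F [-0.7  0.6 -0.9]
```

Next I'll descend in small steps until the foot touches.

jog_arm(
  moves=[
    [0,0,-0.001,0,0,0],
    [0,0,-0.0015,0,0,0],
    [0,0,-0.0015,0,0,0],
  ],
)

```text
time: 9.9
tool_pos: [0.5256, -0.1914, 0.0863]
tool_rot: [2.385, 1.686, 0.22]
wrist_force: [-0.9, 0.5, -0.1]
grip_width: 0.0082
gripper_force: 25.0
```

jog_arm(
  moves=[
    [-0.001,0.0004,-0.0005,0,0,0],
    [-0.002,0.0007,-0.001,0,0,0],
    [-0.002,0.0007,-0.001,0,0,0],
  ],
)

```text
time: 10.15
tool_pos: [0.5245, -0.1911, 0.086]
tool_rot: [2.383, 1.685, 0.222]
wrist_force: [3.0, -0.5, 4.5]
grip_width: 0.0076
gripper_force: 25.0
```

The tile is touching both floor and board. I'll release it.

jog_arm(
  moves=[
    [0,0,0,0,0,0],
    [0,0,0,0,0,0],
    [0,0,0,0,0,0],
    [0,0,0,0,0,0],
    [0,0,0,0,0,0],
  ],
  grip=-0.6,
)

```text
time: 10.57
tool_pos: [0.5232, -0.1906, 0.085]
tool_rot: [2.386, 1.687, 0.22]
wrist_force: [-0.1, -0.1, 0.5]
grip_width: 0.0182
gripper_force: 0.0
```

Run:
```python
from h import *
a,_,_=wrist(); b,_=snap('scene')
f=lambda i:np.clip(cv2.resize(i[:,:,::-1],(400,400),interpolation=2).astype(float)*1.8,0,255).astype(np.uint8)
cv2.imwrite('pics/d.png',np.hstack([f(a[50:350,120:400]),f(b[150:270,160:280])]))
```

```text
(no output)
```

View pics/d.png

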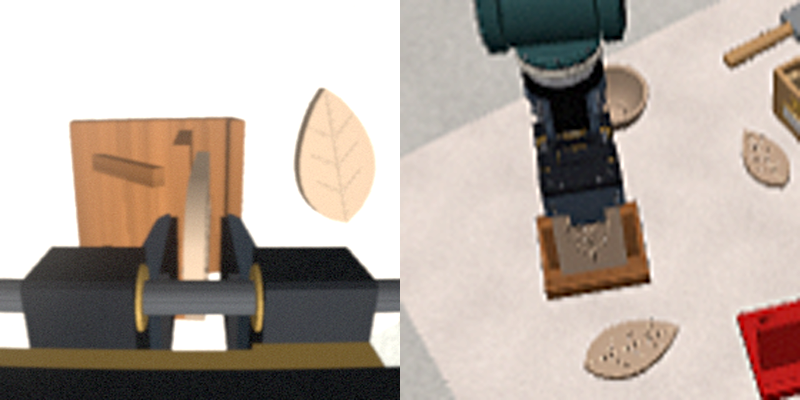

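The right half shows the tile on the brown ledge, upright and central (590,245), and the left half shows it free between the fingers. I'll withdraw along the tile.

jog_arm(
  moves=[
    [-0.0024,0.0009,0.01,0,0,0],
    [-0.0072,0.0026,0.029,0,0,0],
    [-0.012,0.0043,0.048,0,0,0],
    [-0.019,0.007,0.077,0,0,0],
    [-0.027,0.0095,0.108,0,0,0],
    [-0.027,0.0095,0.108,0,0,0],
  ],
)

```text
time: 11.17
tool_pos: [0.4977, -0.1817, 0.1991]
tool_rot: [2.38, 1.683, 0.225]
wrist_force: [1.2, -0.8, 1.4]
grip_width: 0.0182
gripper_force: 0.0
```

jog_arm(
  moves=[
    [0,0,0.04,0.03,0.08,0],
    [0,0.04,0.08,0.06,0.16,0],
    [0,0.08,0.12,0.087,0.245,0],
    [0,0.12,0.14,0.087,0.245,0],
    [0,0.16,0.14,0.087,0.245,0],
    [0,0.2,0.14,0.087,0.245,0],
    [0,0.24,0.14,0.087,0.245,0],
    [0,0.24,0.14,0.087,0.245,0],
  ],
  grip=-1,
)

```text
time: 11.83
tool_pos: [0.496, 0.0619, 0.3342]
tool_rot: [2.564, 1.815, 0.002]
wrist_force: [-0.2, -0.0, 0.2]
grip_width: 0.0005
gripper_force: 0.0
```

Run:
```python
from h import *
print(bot.get_obs()['tool_pos'])
im,d=snap('scene');P=cloud('scene',d);p=P[d>0].reshape(-1,3)
a=np.deg2rad(-19.5);X=np.array([np.cos(a),np.sin(a),0]);Y=np.array([-X[1],X[0],0]);O=np.array([.5474,-.1984,.012])
q=(p-O)@np.array([X,Y,[0,0,1]]).T
m=(abs(q[:,0])<.05)&(abs(q[:,1])<.034)&(q[:,2]>.015)&(q[:,2]<.12);
for l in range(15,115,10):
    k=m&(q[:,2]*1e3>l)&(q[:,2]*1e3<l+10)
    if k.sum():print(l,k.sum(),(np.percentile(q[k,0],[10,50,90])*1e3).round(1))
m=(abs(q[:,0])<.06)&(abs(q[:,1])<.06)&(q[:,2]>.066)&(q[:,2]<.13);print('y',np.percentile(q[m,1],[1,50,99]),'zmax',q[m,2].max())
```

```text
[0.49596186 0.06193255 0.33423732]
15 43 [-8.3 -4.8 -2. ]
25 49 [-11.4  -8.6  -5. ]
35 40 [-14.1 -10.9  -8.4]
45 46 [-17.3 -14.4 -11. ]
55 46 [-20.  -16.7 -13.3]
65 46 [-23.4 -20.3 -16.8]
75 50 [-28.4 -24.  -19.5]
85 48 [-31.6 -26.8 -23.2]
95 33 [-36.  -31.3 -26.5]
y [-0.03139715  0.00026777  0.03315581] zmax 0.10258489667391936
```

The tile stands leaning about 0.3 rad, with y ≈ 0. Next I'll go behind the lid.

jog_arm(
  moves=[
    [-0.004,0.04,0,0,0,0.1],
    [-0.008,0.08,0,0,0,0.2],
    [-0.012,0.12,0,0,0,0.3],
    [-0.016,0.16,0,0,0,0.415],
    [-0.016,0.2,0,0,0,0.415],
    [-0.016,0.24,0,0,0,0.415],
    [-0.016,0.28,0,0,0,0.415],
    [-0.016,0.32,0,0,0,0.415],
  ],
)

```text
time: 12.55
tool_pos: [0.4799, 0.3807, 0.3336]
tool_rot: [2.136, 2.303, 0.0]
wrist_force: [0.8, -0.5, 0.4]
grip_width: 0.0006
gripper_force: 0.0
```

jog_arm(
  moves=[
    [0,0.005,0,0,0,0],
    [0,0.005,-0.04,0,0,0],
    [0,0.005,-0.08,0,0,0],
    [0,0.005,-0.12,0,0,0],
    [0,0.005,-0.125,0,0,0],
    [0,0.005,-0.125,0,0,0],
  ],
)

```text
time: 13.05
tool_pos: [0.4795, 0.3828, 0.2067]
tool_rot: [-2.136, -2.302, 0.007]
wrist_force: [0.2, 0.1, 0.6]
grip_width: 0.0005
gripper_force: 0.0
```

jog_arm(
  moves=[
    [0.0015,-0.02,0,0,0,0],
    [0.0026,-0.034,0,0,0,0],
    [0.0035,-0.047,0.006,0,0,0],
    [0.0047,-0.063,0.016,0,0,0],
    [0.006,-0.079,0.025,0,0,0],
    [0.007,-0.093,0.03,0,0,0],
    [0.008,-0.106,0.033,0,0,0],
    [0.009,-0.122,0.033,0,0,0],
  ],
)

```text
time: 13.72
tool_pos: [0.4904, 0.2612, 0.2432]
tool_rot: [2.136, 2.302, 0.004]
wrist_force: [0.7, 2.2, 2.8]
grip_width: 0.0005
gripper_force: 1.3
```

```bash
cat > lid2.py <<'E'
from h import *
o=bot.get_obs();t=o['tool_pos'];print('s',((t[:2]-[.4965,.1602])@[-.075,.997]).round(4),'z',t[2].round(4),o['wrist_force'].round(1))
r=np.deg2rad(4.3);ax=np.array([-np.sin(r),np.cos(r)]);ay=np.array([-ax[1],ax[0]])
im,d=snap('top');p=cloud('top',d)[d>0].reshape(-1,3)
q=p[:,:2]-[.4955,.1602];x=q@ax;y=q@ay;z=p[:,2]
for a in range(-100,190,15):
    m=(x*1e3>a)&(x*1e3<a+15)&(abs(y)<.044)&(abs(y)>.03)&(z>.07)&(z<.275)
    if m.sum()>3: print(a,m.sum(),(np.percentile(z[m],[10,50,90])*1e3).round(),end=' | ')
E
python3 lid2.py
```

```text
s 0.1011 z 0.2432 [0.7 2.2 2.8]
-85 41 [77. 81. 83.] | -70 31 [71. 80. 83.] | -55 37 [77. 79. 83.] | -40 26 [78. 80. 82.] | -25 40 [76. 79. 82.] | -10 27 [78. 81. 83.] | 5 28 [76. 81. 82.] | 20 26 [78. 81. 84.] | 35 118 [ 78. 244. 248.] | 50 122 [ 79. 249. 252.] | 65 131 [ 79. 253. 256.] | 80 14 [133. 256. 257.] |
```

The lid follows the finger (about 1.29 rad). I'll continue along the arc.

jog_arm(
  moves=[
    [0.0012,-0.016,0,0,0,0],
    [0.0024,-0.032,-0.003,0,0,0],
    [0.0036,-0.048,-0.007,0,0,0],
    [0.0047,-0.063,-0.0125,0,0,0],
    [0.006,-0.078,-0.019,0,0,0],
    [0.007,-0.091,-0.028,0,0,0],
    [0.008,-0.104,-0.037,0,0,0],
    [0.009,-0.116,-0.0485,0,0,0],
  ],
)

```text
time: 14.43
tool_pos: [0.4988, 0.1448, 0.1924]
tool_rot: [2.136, 2.303, 0.001]
wrist_force: [0.9, -0.1, 1.2]
grip_width: 0.0002
gripper_force: 0.8
```

```bash
python3 lid2.py
```

```text
s -0.0155 z 0.1924 [ 0.9 -0.1  1.2]
-85 42 [77. 80. 82.] | -70 97 [ 79. 165. 178.] | -55 67 [ 83. 188. 197.] | -40 6 [79. 81. 82.] |
```

jog_arm(
  moves=[
    [0.0007,-0.009,-0.011,0,0,0],
    [0.0014,-0.019,-0.0245,0,0,0],
    [0.002,-0.027,-0.0375,0,0,0],
    [0.0023,-0.031,-0.045,0,0,0],
    [0.0026,-0.034,-0.0525,0,0,0],
    [0.0028,-0.037,-0.06,0,0,0],
    [0.003,-0.039,-0.065,0,0,0],
    [0.003,-0.039,-0.067,0,0,0],
  ],
)

```text
time: 15.15
tool_pos: [0.5014, 0.1066, 0.1251]
tool_rot: [-2.136, -2.303, 0.001]
wrist_force: [-3.9, -5.8, 18.8]
grip_width: 0.0004
gripper_force: 9.2
```

jog_arm(
  moves=[
    [0,0,-0.001,0,0,0],
    [0,0,-0.002,0,0,0],
    [0,0,-0.002,0,0,0],
  ],
)

```text
time: 15.4
tool_pos: [0.5015, 0.1066, 0.125]
tool_rot: [-2.136, -2.304, 0.002]
wrist_force: [-10.7, -8.1, 25.2]
grip_width: 0.0003
gripper_force: 12.5
```

The finger meets a hard stop at z = 0.125, so the lid is shut. I'll retreat upward and verify everything.

jog_arm(
  moves=[
    [0,0,0.02,0,0,0],
    [0,0,0.06,0,0,0],
    [-0.02,0,0.1,0,0,0],
    [-0.04,0,0.14,0,0,0],
    [-0.05,0,0.18,0,0,0],
    [-0.05,0,0.2,0,0,0],
    [-0.05,0,0.2,0,0,0],
    [-0.05,0,0.2,0,0,0],
  ],
)

```text
time: 16.07
tool_pos: [0.4521, 0.1072, 0.3253]
tool_rot: [2.135, 2.302, 0.005]
wrist_force: [-0.6, -0.6, -1.0]
grip_width: 0.0008
gripper_force: 0.0
```

```bash
python3 lid2.py
python3 - <<'E'
from h import *
b,_=snap('scene')
cv2.imwrite('pics/e.png',np.clip(cv2.resize(b[100:290,130:400,::-1],(800,563)).astype(float)*1.6,0,255).astype(np.uint8))
E
```

```text
s -0.0495 z 0.3253 [-0.6 -0.6 -1. ]
-100 11 [ 78. 102. 109.] | -85 78 [105. 126. 128.] | -70 53 [123. 125. 128.] | -55 5 [123. 126. 127.] |
```

View pics/e.png

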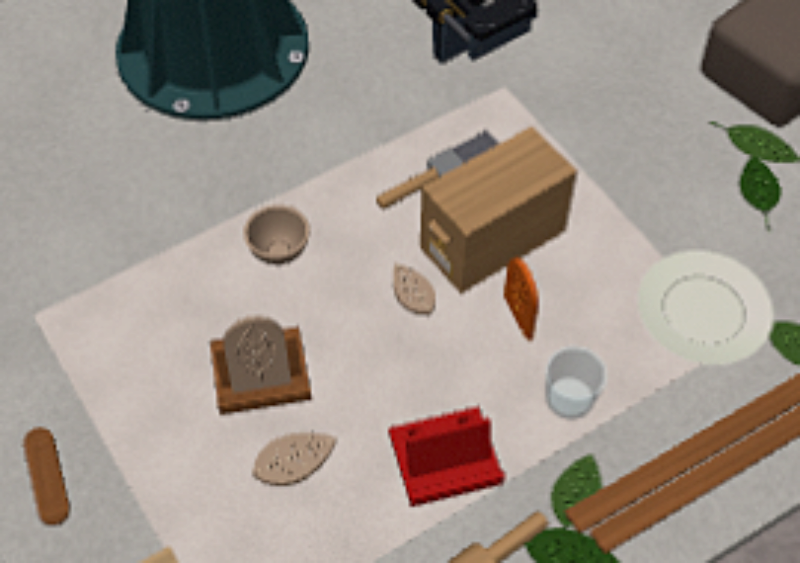

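The box is fully shut (lid level at 125 mm, at about (500,210)). The tile stands centred on the brown stand (258,355), and the other objects look undisturbed. I'm handing it in.

```bash
python3 -c "
from cell import bot
print(bot.job_done())"
```

```text
the job is handed in; nothing more can be done
None
```

I stood the round-topped tile centred on the brown stand's ledge, leaning back against the board, shut the box's lid fully, and handed the job in at about 16 s; the hand-in gave no verdict.

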